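# Clamp a block in the marking fixture

### The arm

A 7-joint arm with a two-finger parallel gripper is mounted at the origin on a cart in front of the work surface, level with it; the furniture and walls round the work are solid. World frame = base frame: x ahead of the robot, y to its left, z up, the work surface at z = 0. Lengths are in m, angles in degrees, forces in N, time in s.
With the tool pointing down it reaches from about 0.425 to 1.025 m from the base axis. Payload 9.4 kg.
Tool frame: the origin (TCP) lies at the very end of the fingers, on their centre line; the grasp point (between the pads) lies 19 mm behind it; y points along the fingers, x is the direction in which the jaws open and shut, and the axes are right-handed (so a half turn about y gives the same grasp; the last joint's range is limited). The gripper opens to 85 mm and grips with 20 to 120 N. Pads are 22 mm wide; open, the fingers measure 114 mm over their backs; the gripper's body (76 mm by 85 mm) begins 54 mm behind the grasp point. The pads swing forward as they close: fully open they stand 13 mm farther back than shut.
Start: joints at [-75.671, 34.337, -0.143, 91.639, 0.103, 54.024, -4.572], TCP at [0.233, 0.687, 0.231] pointing down, gripper open.
Joint ranges: [-147.43, 147.43], [-19.82, 112.94], [-74.19, 73.91], [6.32, 146.72], [-59.91, 239.91], [6.04, 106.73], [-150.56, 150.56]. Speed limits (degrees/s): [127.2, 127.2, 172.46, 172.46, 180, 180, 180].

### API

Orientations are given as a 3x3 rotation matrix whose columns are the frame's x, y, z axes.
In Python, from bench import ctrl gives the robot as it stands. The module is installed in compiled form; this text tells all that it offers.
- The arm moves only by the tool move_arm, never from a script. Its argument "commands" is a list of rows, each a list of 2 entries, a list of its own where there are three numbers: the shift along the tool's x, y, z as a fraction of full scale, then the turn, a rotation vector about the tool's x, y, z as a fraction of full scale. A call has 1 to 5 rows; each row shifts and turns the commanded pose from where the row before left it, along the tool's axes as they then stand; what a row does not reach is not made up. Full scale, the value 1, is 100 mm for a shift and 2 pi rad for a turn. A row lasts 1/10 s, in which the tool goes at most 50 mm and 8.59 degrees, less where a joint would pass 70% of its speed; a pose out of reach is approached as far as the arm can. A call with a number of a shift or a turn outside -1 to 1 is refused whole. A call with a gripper value outside its range is refused whole. "jaw" is the closure, from -1 (fully open) to 1 (shut), set as the call begins (left out, the last holds). The fingers move at their own pace and stop on an object; "force" is the grip in N (left out, the last holds). Time passes only in rows, so rows that do not move let the fingers close. It gives the time, the measured TCP pose, the force and the opening at its end, in the units of the state.
- ctrl.get_state(): the state, without advancing time (a new reading comes with each control period).
- ctrl.capture(name): name is "scene" or "top" or "wrist"; returns the picture (420x560x3 uint8, blue, green, red); there is no depth.
- ctrl.camera_info(name): a dict with "vertical_fov" (degrees; the focal length in pixels is half the picture's height over the tangent of half this angle, whatever the lens; pixels are square), "cx", "cy" (the principal point, pixels), "position" and "rotation" of the camera in the world. Camera axes: x right, y down, z forward; pixel columns grow to the right and rows downward; lengths in m; the calibration is good to about 2 mm. A picture is of the moment at which its call begins: read the wrist's pose just before it. camera_info takes no time and is no camera call; for the wrist camera it gives the pose at the moment of the call.
- ctrl.finish_job(): hands the job in, once; it reports no verdict.
The state is a dict: "time": time; "joints": joint angles; "dq": joint speeds; "joint_torque": joint torques, N m; "ee_pos": TCP position; "eef_rot": TCP orientation; "wrist_force": force on the tool from outside, world axes, zero at the start; "ft_torque": the same for the moment, N m; "opening": finger opening in m.
Only numpy, scipy, OpenCV 4.12 (cv2) and the standard library are available. Lean on these libraries where they do the work, as an engineer would, in place of code of your own. Each camera call takes 0.05 s, during which the arm holds its last target.

### The job

Fix the grey block in the clamping fixture for marking, using only the tips or the outside of the fingers: first push the block sideways across the base plate until its long side lies flat against the dark fence rail, then push the red toggle-clamp handle round past its dead point until it snaps locked and its plunger holds the block tight against the end stop. Never lift the block or tip it up, and leave the knob, the bush and the yellow screwdriver where they are.

Things in the scene. Friction and masses are not known exactly. Their poses are not given: they have to be found in the camera images.
- fixture: Fixture fixed to the worktop: aluminium plate 10 mm thick, x -100..110, y -65..35 mm in its frame. Origin at the plate's underside (worktop height), mid-lane; +x runs along the lane from clamp to end stop, +y from the open side to the fence, z up. A grey plunger guide stands at x -11..11, y -17..17, top z 34. Nothing on it is higher than 45 mm.
- fence_face (a point): Middle of the dark fence rail's face, at x 57, y 15, z 17 mm of the fixture; the rail runs along the fixture's x from 17 to 97 mm, its top at z 24.
- stop_face (a point): Middle of the dark end stop's face, at x 85, y 0, z 19 mm of the fixture; it runs along y from -29 to 29 mm, its top at z 28.
- seat (a point): Where the centre of the clamped block belongs: x 63, y 0, z 20 mm of the fixture (against fence and end stop).
- block: Loose light grey metal block, 30 x 45 x 20 mm, about 70 g, lying on the plate on the open (-y) side of the lane. Origin at the centre of its underside; its y axis is its long (45 mm) side. Seated, its long side is along the fixture's x axis.
- block_center (a point): Centre of the block, 10 mm above its underside.
- clamp_handle (a joint): Angle of the red handle about its vertical pivot, rad, clockwise seen from above: 0 open (stop), pointing along the fixture's -y, turned 2 degrees to +x; 1.60 locked (stop), pointing along -x. A spring (at most 0.3 N m, about 3 N on the grip) throws it back open until the dead point at about 1.35; beyond, it snaps to 1.60 by itself and stays.
- handle_pivot (a point): Point on the handle's vertical pivot axis, at the height of the handle's centre line, at x -75, y 0, z 35 mm of the fixture.
- handle_grip (a point): Point on the centre line of the handle's red round grip (16 mm in diameter), 90 mm from the pivot, 35 mm above the worktop; the grip runs from 48 to 122 mm from the pivot, inside that is a flat 14 mm steel bar. Moves with the handle.
- plunger_pad: Round rubber pad at the end of the plunger, 16 mm in diameter; origin at the centre of its face, x 20, y 0, z 20 mm of the fixture with the handle open. Driven by the handle up to 25 mm along +x; sprung, it ends up pressing the seated block with about 10 N.
- knob: Bystander: black round knob, 40 mm in diameter, 26 mm high, standing beyond the fixture; origin under its centre.
- bush: Bystander: tan round bush, 24 mm in diameter, 25 mm high, standing beyond the fixture; origin under its centre.
- screwdriver: Bystander: screwdriver with a yellow handle, 177 mm long, 22 mm thick, lying to the left of the fixture near the worktop's edge; origin under its middle, y along its length.
There are look-alikes about, which are no part of the job. Leave any purple look-alike of the block alone.

How it is judged:
By the outcome, as a careful person would: the job done as asked, in the order asked, and still so for the second after the job is handed in, with the robot touching nothing.
It also fails if it takes over 45 s, if anything falls off the work surface, if the arm or the gripper's body presses on something with over 40 N, if the wrist force passes 120 N, or if a joint passes its speed limit or range.

## Working session

There is one attempt and no reset: what is moved stays moved. The work goes in short steps, Python scripts to look and compute and a tool call to move; the robot and the scene stay as the last step left them, time stands still between calls to the robot, and variables do not carry over. Pictures are saved under pics/ and viewed, and the job is handed in when it is done.

Besides the shell and the picture viewer there is one more tool, called after "Emit:" as name(argument=value, ...) on one line, values as JSON. move_arm: Moves the arm, as the interface text tells. Shift numbers are shares of 100 mm and turn numbers shares of 2 pi rad, none past 1 either way. Its arguments: {"type":"object","properties":{"commands":{"type":"array"},"jaw":{"type":"number"},"force":{"type":"number"}},"required":["commands"]}

```bash
mkdir -p pics; python3 - <<'E'
from bench import ctrl
import cv2,numpy as np
np.set_printoptions(precision=4,suppress=True)
s=ctrl.get_state(); print(s)
for n in ["scene","top","wrist"]:
    i=ctrl.camera_info(n); print(n,i)
    cv2.imwrite(f"pics/{n}0.png",ctrl.capture(n))
E
```

```text
{'time': 0.0, 'joints': array([-75.6718,  34.3859,  -0.1474,  91.6825,   0.1027,  54.0228,
        -4.5721]), 'dq': array([ 0.0376,  0.0764, -0.0409, -0.0254,  0.0691,  0.0516,  0.0509]), 'joint_torque': array([  0.    , -77.6445,   1.565 , -25.8006,   0.0124,   0.0092,
        -0.    ]), 'ee_pos': array([0.2326, 0.6862, 0.2304]), 'eef_rot': array([[ 0.3209, -0.0004, -0.9471],
       [ 0.9471, -0.0015,  0.3209],
       [-0.0016, -1.    , -0.0001]]), 'wrist_force': array([-0.1041, -0.6159, -0.7257]), 'ft_torque': array([ 0.0084, -0.0319, -0.0359]), 'opening': 0.08549652735399006}
scene {'vertical_fov': 53.221612817804996, 'cx': 282.936421483781, 'cy': 206.71638098711702, 'position': array([ 0.0058, -0.2699,  0.543 ]), 'rotation': array([[ 0.5127, -0.4707,  0.718 ],
       [-0.8584, -0.2646,  0.4395],
       [-0.0168, -0.8417, -0.5397]])}
top {'vertical_fov': 45.10831575553357, 'cx': 274.43609210078336, 'cy': 211.03316376725044, 'position': array([0.5254, 0.0923, 1.0441]), 'rotation': array([[ 0.0046, -0.9959,  0.0902],
       [-0.9999, -0.0034,  0.0129],
       [-0.0125, -0.0903, -0.9958]])}
wrist {'vertical_fov': 66.53038302727695, 'cx': 277.4799206130265, 'cy': 212.86406618636093, 'position': array([0.1692, 0.708 , 0.3726]), 'rotation': array([[ 0.3217,  0.9129,  0.2513],
       [ 0.9468, -0.3098, -0.0867],
       [-0.0013,  0.2658, -0.964 ]])}
```

View pics/scene0.png

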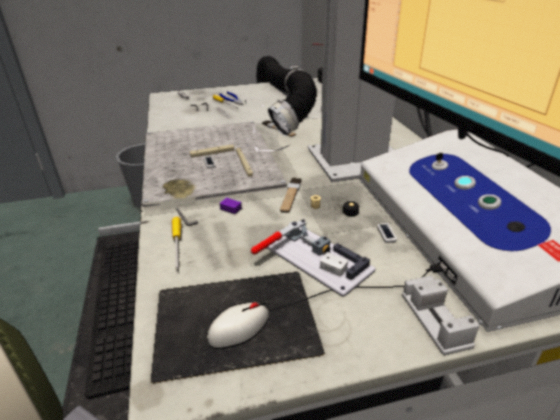

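View pics/top0.png

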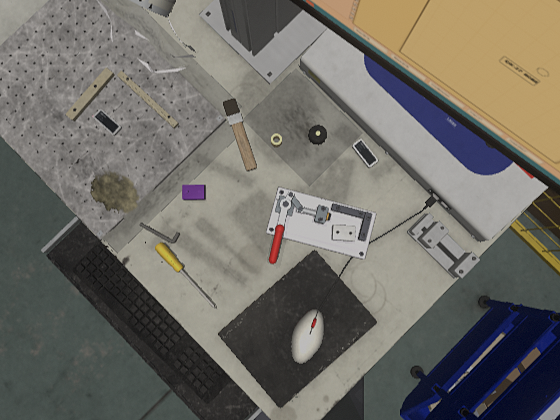

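View pics/wrist0.png

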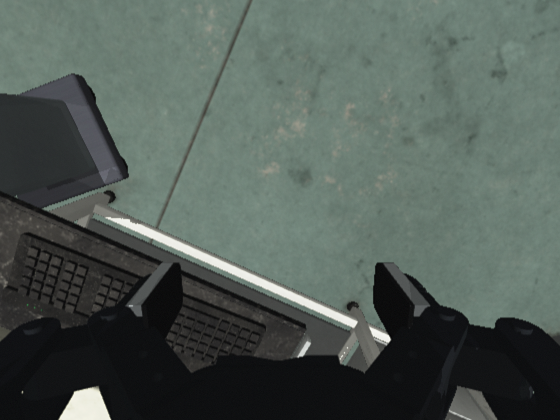

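```bash
python3 - <<'E'
import cv2
a=cv2.imread("pics/top0.png"); c=a[175:275,250:390]; cv2.imwrite("pics/top0c.png",cv2.resize(c,None,fx=5.7,fy=5.7,interpolation=cv2.INTER_CUBIC))
a=cv2.imread("pics/scene0.png"); c=a[210:300,240:385]; cv2.imwrite("pics/scene0c.png",cv2.resize(c,None,fx=5.5,fy=5.5,interpolation=cv2.INTER_CUBIC))
E
```

```text
(no output)
```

View pics/top0c.png

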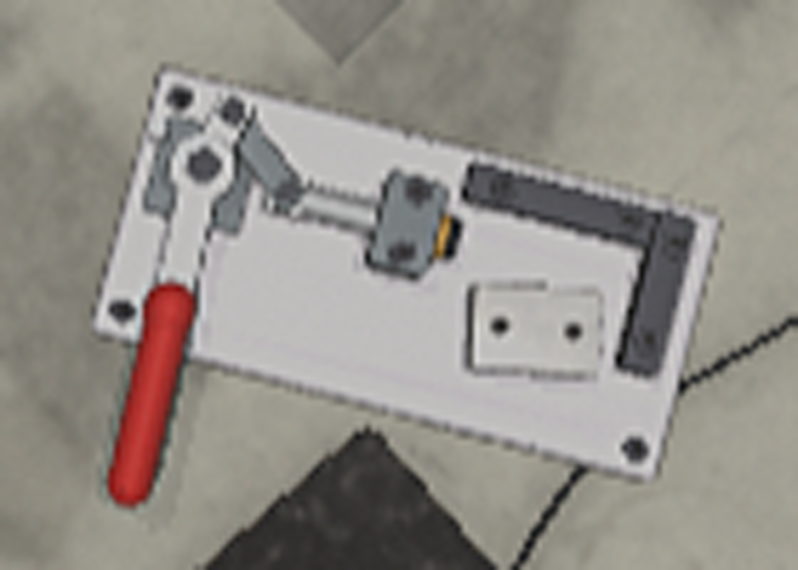

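View pics/scene0c.png

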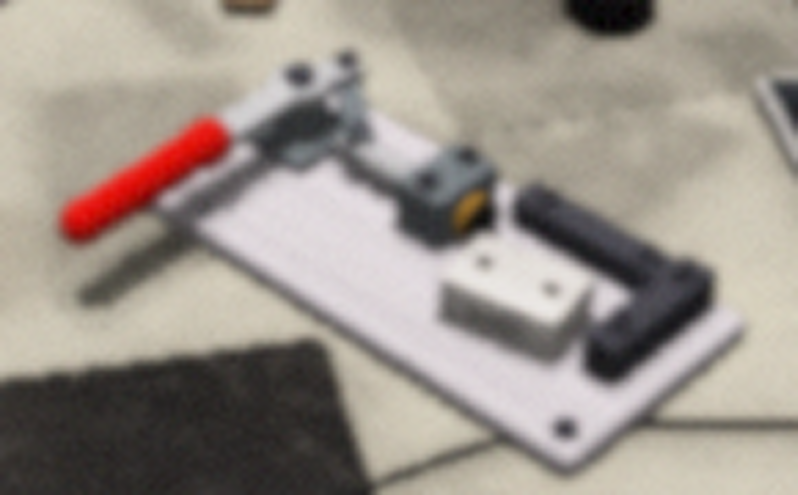

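```bash
cat > h.py <<'E'
import numpy as np
from bench import ctrl
np.set_printoptions(precision=4,suppress=True)
def ray(cam,uv,z,info=None):
    i=info or ctrl.camera_info(cam); f=210/np.tan(np.radians(i['vertical_fov']/2))
    uv=np.atleast_2d(uv).astype(float)
    d=np.c_[(uv[:,0]-i['cx'])/f,(uv[:,1]-i['cy'])/f,np.ones(len(uv))]@i['rotation'].T
    p=i['position']; return p+d*((z-p[2])/d[:,2])[:,None]
def proj(cam,P,info=None):
    i=info or ctrl.camera_info(cam); f=210/np.tan(np.radians(i['vertical_fov']/2))
    q=(np.atleast_2d(P)-i['position'])@i['rotation']
    return np.c_[i['cx']+f*q[:,0]/q[:,2],i['cy']+f*q[:,1]/q[:,2]]
def crop(uv,x0,y0,s): return (np.array(uv)+.5)/s-.5+np.array([x0,y0])
def fit(src,dst):
    a=src-src.mean(0);b=dst-dst.mean(0)
    th=np.arctan2((a[:,0]*b[:,1]-a[:,1]*b[:,0]).sum(),(a*b).sum())
    R=np.array([[np.cos(th),-np.sin(th)],[np.sin(th),np.cos(th)]])
    t=dst.mean(0)-R@src.mean(0); return th,t,dst-(src@R.T+t)
E
python3 - <<'E'
from h import *
T=lambda l:crop(l,250,175,5.7)
S=lambda l:crop(l,240,210,5.5)
pl=np.array([[-100,35],[110,35],[110,-65],[-100,-65]])/1000.
w=ray("top",T([(165,68),(718,213),(655,478),(97,333)]),.01)[:,:2]
th,t,r=fit(pl,w); print("fix top",np.degrees(th),t,r*1000)
# scene: corners +x -y, +x+y visible, 
ws=ray("scene",S([(745,325),(572,470),(155,205)]),.01)[:,:2]; print("scene",fit(pl[[1,2,3]],ws))
R=np.array([[np.cos(th),-np.sin(th)],[np.sin(th),np.cos(th)]])
b=ray("top",T([(472,285),(603,292),(598,378),(470,372)]),.03)[:,:2]
print("block fix",(b-t)@R*1000,((b-t)@R).mean(0)*1000)
b=ray("scene",S([(592,282),(548,333),(441,285),(495,238)]),.03)[:,:2]
print("block scene",(b-t)@R*1000,((b-t)@R).mean(0)*1000)
b=ray("top",T([(128,488),(203,165)]),.035)[:,:2];print("handle tip,pivot",(b-t)@R*1000)
E
```

```text
fix top -104.40419899107083 [0.612  0.0111] [[-0.8244 -1.7374]
 [-0.5726  2.7542]
 [ 1.3663  1.5561]
 [ 0.0307 -2.573 ]]
scene (np.float64(-1.8160149314978675), array([0.6075, 0.0092]), array([[-0.0015,  0.005 ],
       [ 0.0015,  0.004 ],
       [-0.    , -0.009 ]]))
block fix [[ 26.7045 -15.4073]
 [ 71.823   -6.1864]
 [ 77.3557 -35.9623]
 [ 33.4647 -45.2563]] [ 52.337  -25.7031]
block scene [[ 69.8522  -9.1886]
 [ 75.5395 -40.0794]
 [ 33.9007 -46.2354]
 [ 30.7959 -13.9   ]] [ 52.5221 -27.3508]
handle tip,pivot [[ -72.331  -114.8116]
 [ -75.4854    1.3286]]
```

Emit:
move_arm(commands=[[[-0.38,0,-0.3],[0,-0.012,0]],[[-0.38,0,-0.3],[0,0,0]],[[-0.38,0,-0.3],[0,0,0]],[[-0.38,0,-0.3],[0,0,0]],[[-0.38,0,-0.3],[0,0,0]]], jaw=1)

```text
time: 0.65
ee_pos: [0.3278, 0.462, 0.2312]
eef_rot: [[0.249, 0.0, -0.969], [0.969, -0.0, 0.249], [-0.0, -1.0, -0.0]]
wrist_force: [1.2, 0.3, -0.2]
opening: 0.0121
```

Emit:
move_arm(commands=[[[-0.38,0,-0.3],[0,0,0]],[[-0.38,0,-0.3],[0,0,0]],[[-0.38,0,-0.3],[0,0,0]],[[-0.38,0,-0.3],[0,0,0]],[[-0.38,0,-0.3],[0,0,0]]])

```text
time: 1.15
ee_pos: [0.4258, 0.2407, 0.2314]
eef_rot: [[0.249, 0.0, -0.969], [0.969, 0.0, 0.249], [0.0, -1.0, -0.0]]
wrist_force: [0.1, 0.3, -0.2]
opening: -0.0002
```

Emit:
move_arm(commands=[[[-0.38,0,-0.3],[0,0,0]],[[-0.38,0,-0.2],[0,0,0]],[[-0.38,0,-0.1],[0,0,0]],[[0,0,0],[0,0,0]],[[0,0,0],[0,0,0]]])

```text
time: 1.65
ee_pos: [0.4552, 0.1165, 0.2314]
eef_rot: [[0.251, 0.0, -0.968], [0.968, 0.0, 0.251], [0.0, -1.0, -0.0]]
wrist_force: [1.0, 0.1, 0.5]
opening: 0.0004
```

```bash
python3 - <<'E'
from h import *
import cv2,pickle
s=ctrl.get_state(); i=ctrl.camera_info("wrist"); a=ctrl.capture("wrist")
print(s['time'],s['ee_pos'],s['eef_rot'],s['opening'],i['position'])
pickle.dump((s,i),open("w1.pkl","wb"))
cv2.imwrite("pics/w1.png",a)
E
```

```text
1.65 [0.4552 0.1165 0.2314] [[ 0.251   0.0001 -0.968 ]
 [ 0.968   0.0001  0.251 ]
 [ 0.0001 -1.     -0.    ]] 0.0003581284230166907 [0.3903 0.1334 0.3735]
```

View pics/w1.png

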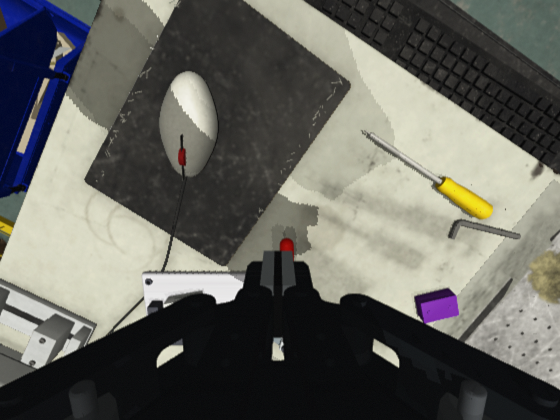

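Emit:
move_arm(commands=[[[-0.23,0.3,-0.225],[0,0,0]],[[-0.23,0.3,-0.225],[0,0,0]],[[-0.23,0.3,-0.225],[0,0,0]],[[-0.23,0.3,-0.225],[0,0,0]],[[-0.23,0.3,-0.225],[0,0,0]]])

```text
time: 2.2
ee_pos: [0.5367, -0.021, 0.0799]
eef_rot: [[0.246, 0.001, -0.969], [0.969, 0.001, 0.246], [0.001, -1.0, -0.0]]
wrist_force: [1.3, -0.1, -0.2]
opening: -0.0001
```

```bash
python3 - <<'E'
from h import *
import cv2
s=ctrl.get_state(); a=ctrl.capture("scene");b=ctrl.capture("top")
s=ctrl.get_state();print(s['time'],s['ee_pos'],s['wrist_force'])
c=a[180:320,220:420]; d=b[165:285,240:400]
cv2.imwrite("pics/s2.png",cv2.resize(c,None,fx=4,fy=4,interpolation=cv2.INTER_CUBIC))
cv2.imwrite("pics/t2.png",cv2.resize(d,None,fx=5,fy=5,interpolation=cv2.INTER_CUBIC))
E
```

```text
2.3 [ 0.5361 -0.0244  0.0776] [-1.364  -0.8775 -0.1955]
```

View pics/s2.png

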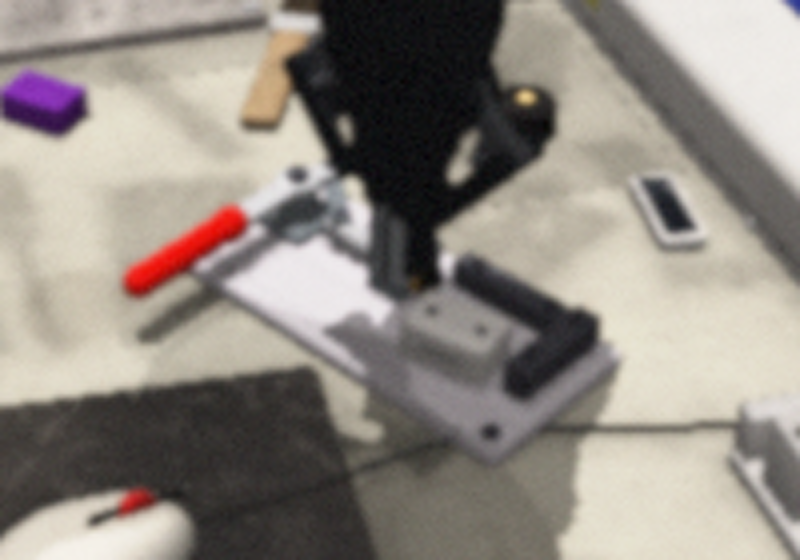

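View pics/t2.png

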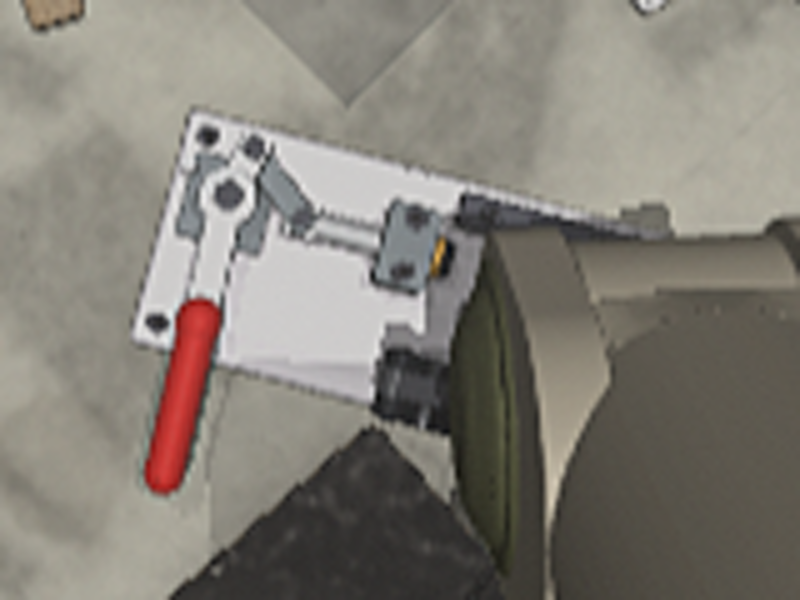

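```bash
python3 - <<'E'
from h import *
T=ctrl.get_state()['ee_pos'];print(T)
for P in (T,[T[0],T[1],.01],[.612,.0111,.034]):
    print((proj("scene",[P])[0]-[220,180])*4,(proj("top",[P])[0]-[240,165])*5)
E
```

```text
[ 0.5361 -0.0244  0.0776]
[407.9942 281.8092] [510.8293 432.6526]
[403.1115 396.4056] [490.7681 434.3966]
[408.9213 245.1191] [407.4736 243.2375]
```

Emit:
move_arm(commands=[[[0,0.3,0],[0,0,0]],[[0,0.2,0],[0,0,0]],[[0,0.1,0],[0,0,0]],[[0,0,0],[0,0,0]]])

```text
time: 2.7
ee_pos: [0.5351, -0.0205, 0.0204]
eef_rot: [[0.247, -0.002, -0.969], [0.969, 0.0, 0.247], [-0.0, -1.0, 0.002]]
wrist_force: [0.5, -0.8, -0.4]
opening: 0.0002
```

Emit:
move_arm(commands=[[[0,0.05,0],[0,0,0]],[[0,0,-0.06],[0,0,0]],[[0,0,-0.05],[0,0,0]],[[0,0,-0.04],[0,0,0]],[[0,0,-0.04],[0,0,0]]])

```text
time: 3.2
ee_pos: [0.5545, -0.027, 0.0167]
eef_rot: [[0.249, 0.001, -0.969], [0.969, 0.0, 0.249], [0.0, -1.0, -0.001]]
wrist_force: [-1.2, 0.2, 0.7]
opening: 0.0001
```

```bash
python3 - <<'E'
from h import *
import cv2
a=ctrl.capture("scene")
s=ctrl.get_state();print(s['time'],s['ee_pos'],s['wrist_force'])
c=a[200:310,250:410]
cv2.imwrite("pics/s3.png",cv2.resize(c,None,fx=5,fy=5,interpolation=cv2.INTER_CUBIC))
E
```

```text
3.25 [ 0.5552 -0.0272  0.0167] [1.8686 0.6116 0.2559]
```

View pics/s3.png

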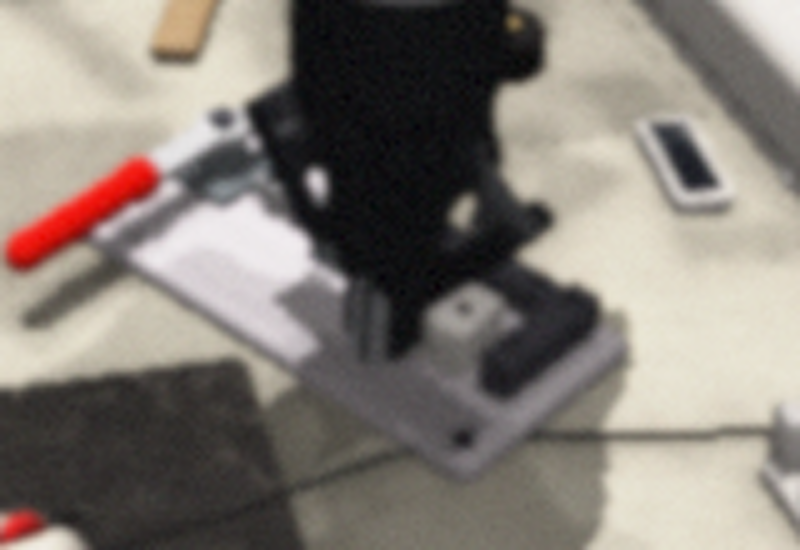

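Emit:
move_arm(commands=[[[0,0,-0.04],[0,0,0]],[[0,0,-0.04],[0,0,0]],[[0,0,-0.04],[0,0,0]],[[0,0,-0.03],[0,0,0]],[[0,0,0],[0,0,0]]])

```text
time: 3.75
ee_pos: [0.5691, -0.0307, 0.0163]
eef_rot: [[0.249, 0.001, -0.969], [0.969, -0.0, 0.249], [0.0, -1.0, -0.001]]
wrist_force: [0.6, 0.8, 0.2]
opening: -0.0001
```

```bash
python3 - <<'E'
from h import *
import cv2
a=ctrl.capture("scene")
s=ctrl.get_state();print(s['time'],s['ee_pos'],s['wrist_force'])
d=s['ee_pos'][:2]-[.612,.0111]; print(d@[-.2487,-.9686],d@[.9686,-.2487])
c=a[200:310,250:410]
cv2.imwrite("pics/s4.png",cv2.resize(c,None,fx=5,fy=5,interpolation=cv2.INTER_CUBIC))
E
```

```text
3.8 [ 0.5688 -0.0307  0.0163] [-0.3366 -0.1154  0.3618]
0.051211047373272096 -0.031496754793776456
```

View pics/s4.png

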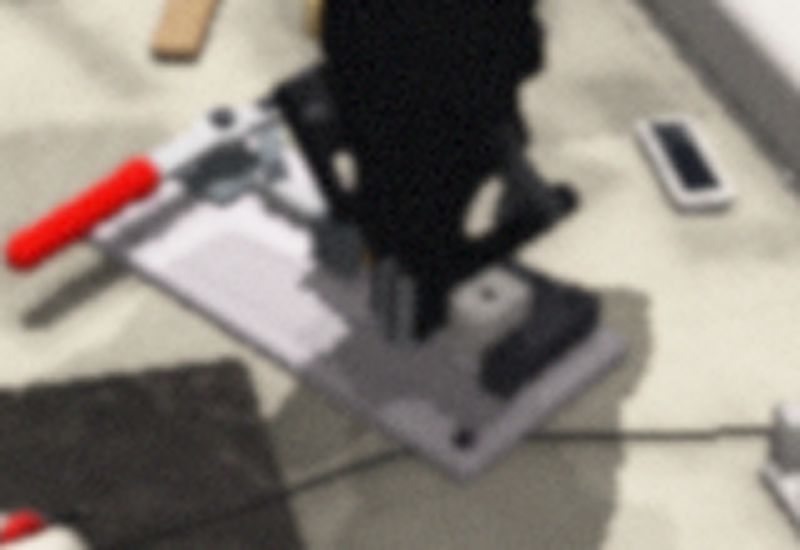

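Emit:
move_arm(commands=[[[0,0,-0.02],[0,0,0]],[[0,0,-0.02],[0,0,0]],[[0,0,0],[0,0,0]]])

```text
time: 4.1
ee_pos: [0.5725, -0.0316, 0.0163]
eef_rot: [[0.249, 0.0, -0.969], [0.969, 0.0, 0.249], [0.0, -1.0, -0.0]]
wrist_force: [0.1, -0.8, 0.6]
opening: 0.0004
```

Emit:
move_arm(commands=[[[0,0,-0.01],[0,0,0]],[[0,0,-0.01],[0,0,0]],[[0,0,0],[0,0,0]]])

```text
time: 4.4
ee_pos: [0.5726, -0.0317, 0.0162]
eef_rot: [[0.248, -0.003, -0.969], [0.969, 0.0, 0.248], [-0.0, -1.0, 0.003]]
wrist_force: [-5.5, 2.0, 3.1]
opening: 0.0002
```

Emit:
move_arm(commands=[[[0,0,-0.01],[0,0,0]],[[0,0,0],[0,0,0]]])

```text
time: 4.6
ee_pos: [0.5726, -0.0317, 0.0161]
eef_rot: [[0.248, -0.005, -0.969], [0.969, 0.0, 0.248], [-0.001, -1.0, 0.005]]
wrist_force: [-7.8, 2.9, 5.3]
opening: -0.0001
```

```bash
python3 - <<'E'
from h import *
import cv2
a=ctrl.capture("scene")
s=ctrl.get_state();print(s['time'],s['ee_pos'],s['wrist_force'])
d=s['ee_pos'][:2]-[.612,.0111]; print(d@[-.2487,-.9686],d@[.9686,-.2487])
c=a[200:310,250:410]
cv2.imwrite("pics/s5.png",cv2.resize(c,None,fx=5,fy=5,interpolation=cv2.INTER_CUBIC))
E
```

```text
4.65 [ 0.5726 -0.0317  0.0161] [-6.7153  1.9864  4.8388]
0.051268467834428094 -0.027477977097984933
```

View pics/s5.png

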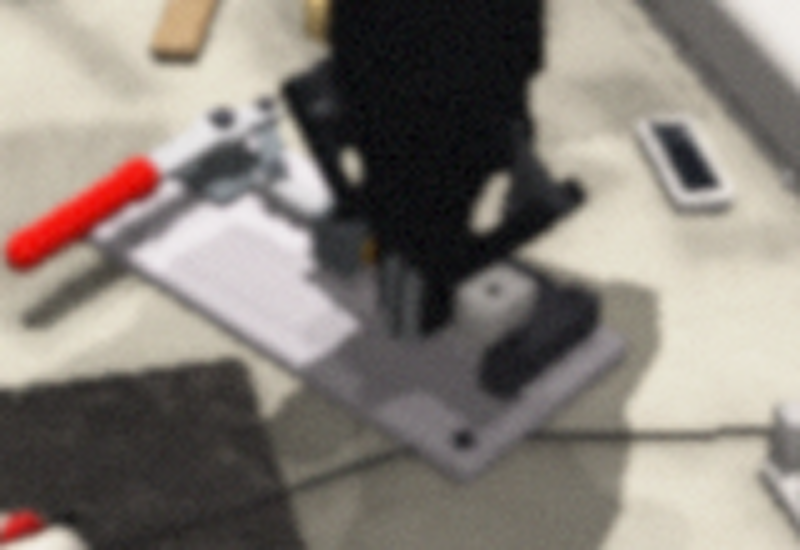

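Emit:
move_arm(commands=[[[0,0,0.15],[0,0,0]],[[0,0,0.24],[0,0,0]],[[0,-0.4,0],[0,0,0]],[[0,-0.4,0],[0,0,0]],[[0.4,0,0.1],[0,0,0]]])

```text
time: 5.15
ee_pos: [0.5404, 0.0133, 0.1007]
eef_rot: [[0.258, 0.007, -0.966], [0.966, -0.002, 0.258], [-0.0, -1.0, -0.008]]
wrist_force: [1.7, 1.0, -0.4]
opening: 0.0002
```

Emit:
move_arm(commands=[[[0.4,0,0.13],[0,0,0]],[[0.12,0,0],[0,0,0]],[[0,0,0],[0,0,0]],[[0,0,0],[0,0,0]]])

```text
time: 5.55
ee_pos: [0.5381, 0.0712, 0.0962]
eef_rot: [[0.249, 0.0, -0.968], [0.968, -0.001, 0.249], [-0.001, -1.0, -0.0]]
wrist_force: [-0.0, 0.5, 0.2]
opening: 0.0004
```

```bash
python3 - <<'E'
from h import *
import cv2
a=ctrl.capture("scene");b=ctrl.capture("top")
s=ctrl.get_state();print(s['time'],s['ee_pos'],s['eef_rot'],s['wrist_force'],s['joints'])
d=s['ee_pos'][:2]-[.612,.0111]; print(d@[-.2487,-.9686],d@[.9686,-.2487])
c=a[200:310,250:410]; 
cv2.imwrite("pics/s6.png",cv2.resize(c,None,fx=5,fy=5,interpolation=cv2.INTER_CUBIC))
cv2.imwrite("pics/t6.png",cv2.resize(b[165:285,240:400],None,fx=5,fy=5,interpolation=cv2.INTER_CUBIC))
E
```

```text
5.65 [0.538  0.0703 0.0961] [[ 0.2509 -0.0003 -0.968 ]
 [ 0.968  -0.001   0.2509]
 [-0.0011 -1.      0.0001]] [ 1.3229 -0.0569 -0.3439] [-14.682   33.2923   1.7513 122.0986  -2.1778  24.6681  64.2308]
-0.03891330577622132 -0.08638453776078225
```

View pics/s6.png

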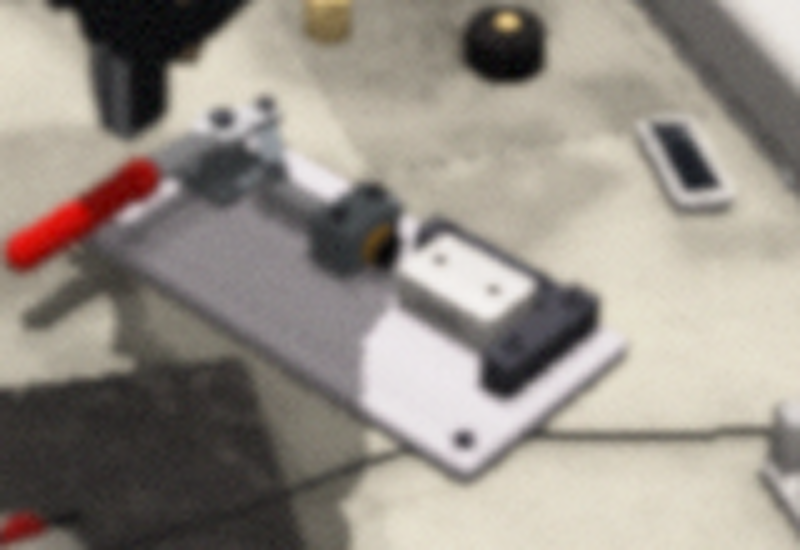

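View pics/t6.png

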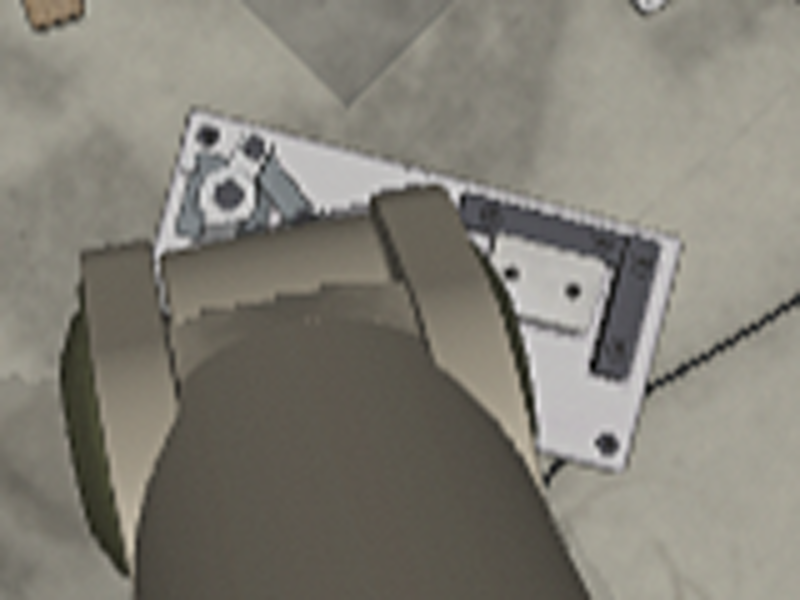

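Emit:
move_arm(commands=[[[0,0.35,0],[0,0,0]],[[0,0.25,0],[0,0,0]],[[0,0.12,0],[0,0,0]],[[0,0,0],[0,0,0]]])

```text
time: 6.05
ee_pos: [0.5372, 0.0709, 0.0229]
eef_rot: [[0.25, -0.003, -0.968], [0.968, -0.001, 0.25], [-0.002, -1.0, 0.003]]
wrist_force: [0.0, -0.2, 0.4]
opening: 0.0
```

```bash
python3 - <<'E'
from h import *
import cv2
a=ctrl.capture("scene")
s=ctrl.get_state();print(s['time'],s['ee_pos'],s['wrist_force'])
d=s['ee_pos'][:2]-[.612,.0111]; print(d@[-.2487,-.9686],d@[.9686,-.2487])
cv2.imwrite("pics/s7.png",cv2.resize(a[170:290,210:370],None,fx=5,fy=5,interpolation=cv2.INTER_CUBIC))
E
```

```text
6.1 [0.5378 0.0711 0.0239] [ 0.1043 -0.3019  0.4921]
-0.03969221881641394 -0.08682585468859892
```

View pics/s7.png

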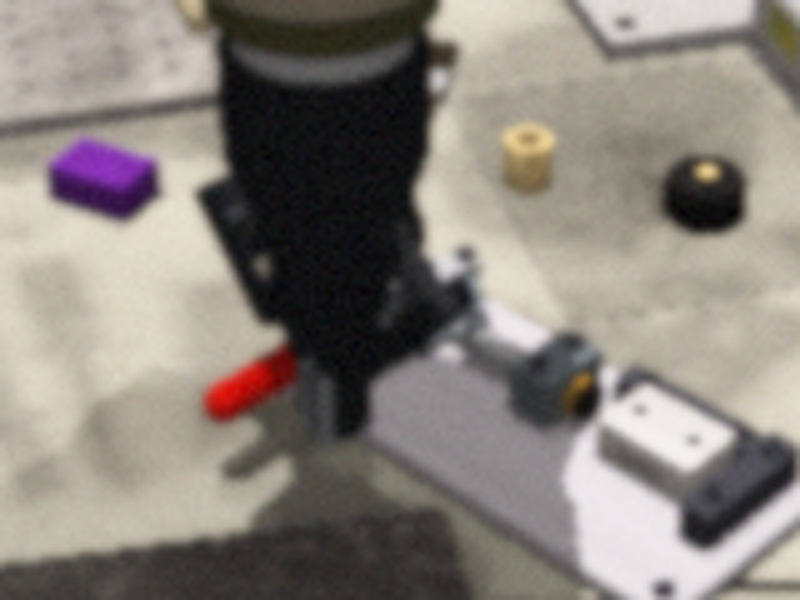

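Emit:
move_arm(commands=[[[0.09,0,0],[0,0,0]],[[0.092,0,0.023],[0,0.0167,0]],[[0.092,0,0.023],[0,0.0167,0]],[[0.092,0,0.023],[0,0.0167,0]],[[0.092,0,0.023],[0,0.0167,0]]])

```text
time: 6.6
ee_pos: [0.547, 0.1184, 0.0256]
eef_rot: [[0.626, 0.001, -0.78], [0.78, 0.0, 0.626], [0.001, -1.0, -0.001]]
wrist_force: [-0.2, -3.8, 0.5]
opening: -0.0001
```

```bash
cat > st.py <<'E'
from h import *
import cv2,sys
n=sys.argv[1]
a=ctrl.capture("scene")
s=ctrl.get_state();print(s['time'],s['ee_pos'],s['wrist_force'],s['joints'])
d=s['ee_pos'][:2]-[.612,.0111]; f=np.array([d@[-.2487,-.9686],d@[.9686,-.2487]])*1000; print("fix",f)
R=s['eef_rot']; d3=f-[-75,0]; 
w=np.array([[-.2487,.9686],[-.9686,-.2487]])@d3
print("c tool x,z",w@R[:2,0],w@R[:2,2])
th=np.degrees(np.arctan2(R[1,2],R[0,2])); print("tool turn from -y", (np.degrees(np.arctan2(.2487,-.9686))-th))
cv2.imwrite(f"pics/{n}.png",cv2.resize(a[170:290,210:370],None,fx=5,fy=5,interpolation=cv2.INTER_CUBIC))
E
python3 st.py s8
```

```text
6.65 [0.5476 0.1205 0.0256] [ 0.6211 -0.857   0.7176] [-22.6187  41.0753   6.5817 121.8011 -14.5018  17.6947  47.2195]
fix [-90.0004 -89.5557]
c tool x,z -23.586949549607702 87.68801433281267
tool turn from -y 24.56427326295858
```

View pics/s8.png

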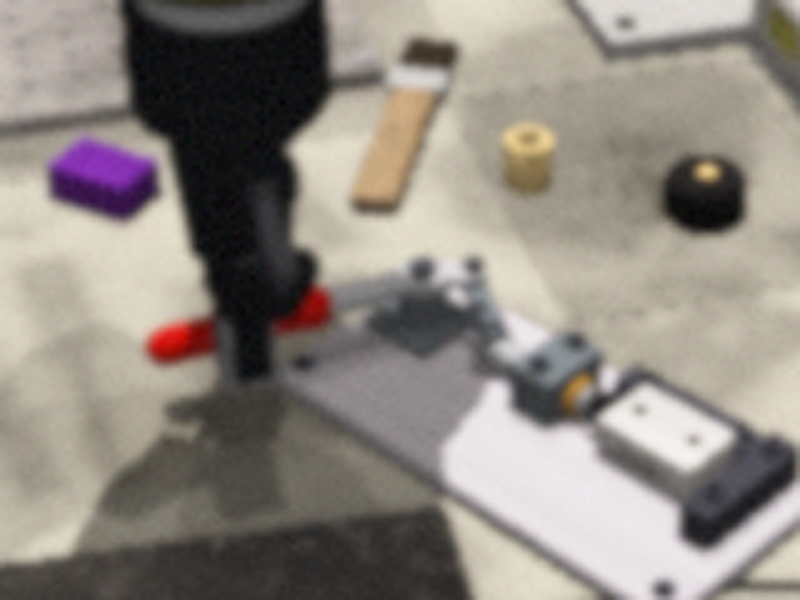

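Emit:
move_arm(commands=[[[0.092,0,0.023],[0,0.0167,0]],[[0.092,0,0.023],[0,0.0167,0]],[[0.092,0,0.023],[0,0.0167,0]],[[0.092,0,0.023],[0,0.0167,0]]])

```text
time: 7.05
ee_pos: [0.5673, 0.1498, 0.0255]
eef_rot: [[0.888, 0.0, -0.46], [0.46, 0.001, 0.888], [0.001, -1.0, 0.0]]
wrist_force: [-1.9, -2.9, 1.3]
opening: -0.0003
```

```bash
python3 st.py s9
```

```text
7.1 [0.5685 0.1516 0.0254] [ 0.7926 -0.461   0.7502] [-29.0381  42.6319  13.0262 118.4147 -24.8957  21.3982  31.0831]
fix [-125.2826  -77.0573]
c tool x,z -24.375431882410997 88.72609383372435
tool turn from -y 48.48750659403683
```

View pics/s9.png

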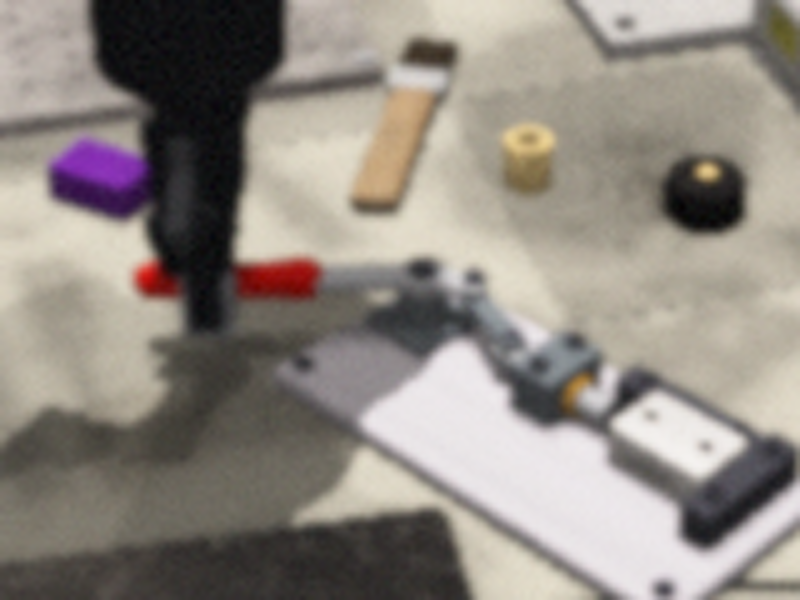

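Emit:
move_arm(commands=[[[0.092,0,0.023],[0,0.0167,0]],[[0.092,0,0.023],[0,0.0167,0]],[[0.092,0,0.023],[0,0.0167,0]],[[0.092,0,0.023],[0,0.0167,0]],[[0.092,0,0.023],[0,0.0167,0]]])

```text
time: 7.6
ee_pos: [0.608, 0.1734, 0.0252]
eef_rot: [[0.999, 0.0, 0.044], [-0.044, 0.001, 0.999], [-0.0, -1.0, 0.001]]
wrist_force: [-0.3, -0.2, 0.2]
opening: 0.0002
```

```bash
python3 st.py s10
```

```text
7.65 [0.6098 0.1743 0.0251] [ 1.8165  1.0904 -0.3793] [-35.3234  45.8832  22.4509 112.6515 -35.5618  28.2148  10.04  ]
fix [-157.5316  -42.7335]
c tool x,z -25.35100338694742 89.41624161611043
tool turn from -y 78.45438817556479
```

View pics/s10.png

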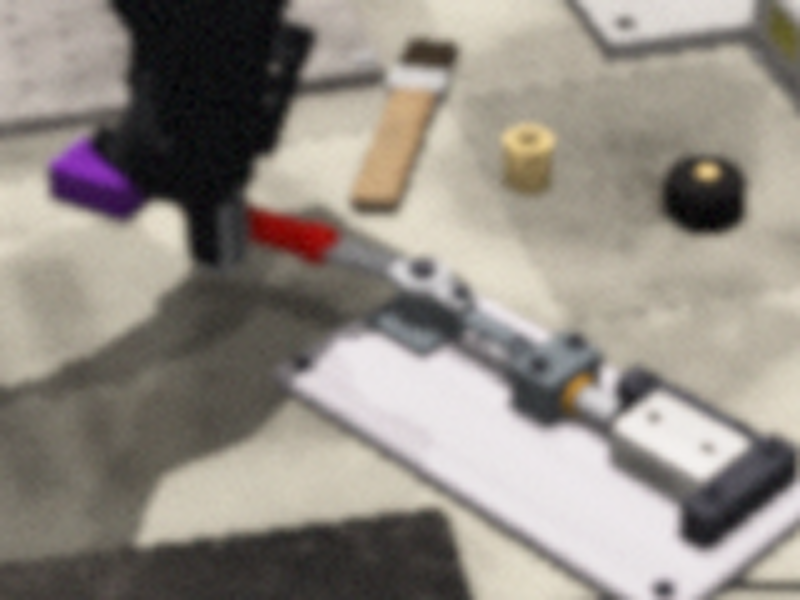

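Emit:
move_arm(commands=[[[-0.2,0,0],[0,0,0]],[[-0.4,0,0],[0,0,0]],[[-0.1,-0.4,0],[0,0,0]],[[0,-0.45,0],[0,0,0]],[[0,-0.45,0],[0,0,0]]])

```text
time: 8.15
ee_pos: [0.5371, 0.1757, 0.1561]
eef_rot: [[0.999, -0.001, 0.039], [-0.039, -0.0, 0.999], [-0.001, -1.0, -0.0]]
wrist_force: [1.1, 0.3, 0.5]
opening: 0.0003
```

Emit:
move_arm(commands=[[[0,0,0.4],[0,0,0]],[[0,0,0.4],[0,0,0]],[[0,0,0.4],[0,0,0]],[[0,0,0.2],[0,0,0]],[[0,0,0],[0,0,0]]])

```text
time: 8.65
ee_pos: [0.5435, 0.3193, 0.1542]
eef_rot: [[0.999, 0.0, 0.036], [-0.036, 0.001, 0.999], [0.0, -1.0, 0.001]]
wrist_force: [-0.7, 0.1, 0.9]
opening: 0.0
```

```bash
python3 st.py s11; python3 - <<'E'
from h import *
import cv2
b=ctrl.capture("top"); cv2.imwrite("pics/t11f.png",b)
cv2.imwrite("pics/t11.png",cv2.resize(b[165:285,220:380],None,fx=5,fy=5,interpolation=cv2.INTER_CUBIC))
cv2.imwrite("pics/s11f.png",ctrl.capture("scene"))
E
```

```text
8.7 [0.5438 0.3166 0.1543] [ 0.3052 -1.0085 -0.2671] [-56.8128  36.8814  33.5458 109.9954 -29.73    41.9616  -8.1063]
fix [-278.9441 -142.0322]
c tool x,z -95.89085297855632 229.2893552693484
tool turn from -y 77.84071929380207
```

View pics/s11.png

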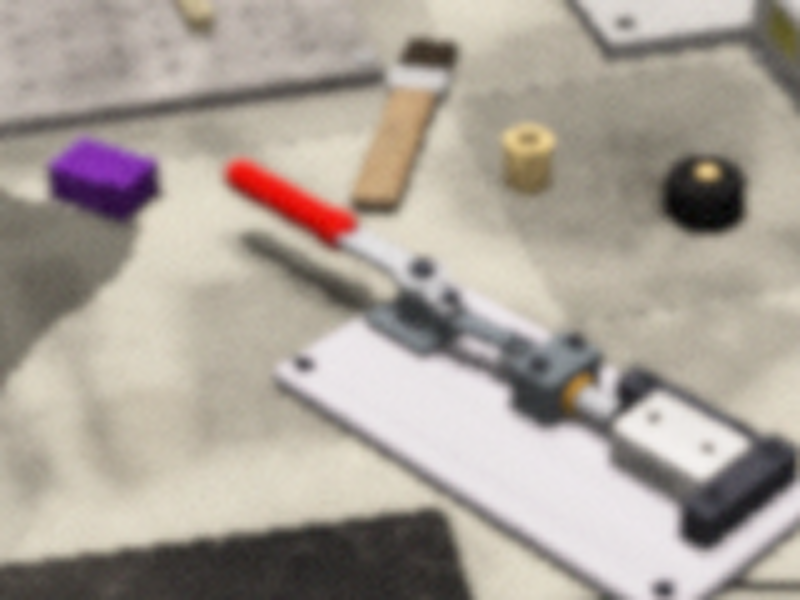

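View pics/t11.png

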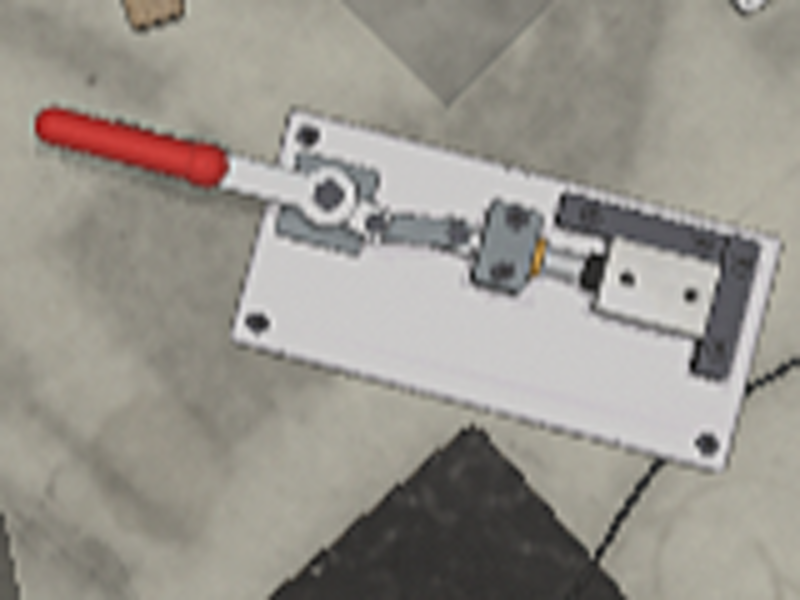

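View pics/t11f.png

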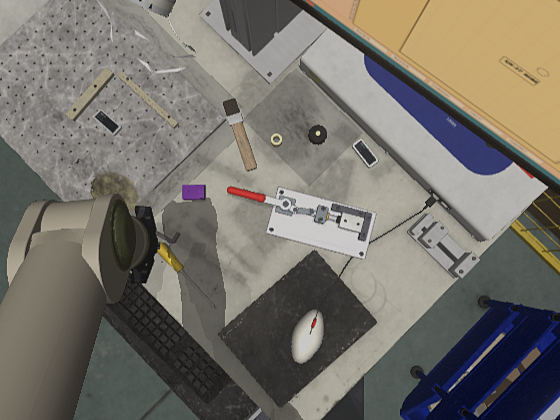

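```bash
python3 - <<'E'
from h import *
T=lambda l:crop(l,220,165,5)
t=np.array([.612,.0111]);R=np.array([[-.2487,.9686],[-.9686,-.2487]])
b=ray("top",T([(612,236),(718,264),(703,337),(594,308)]),.03)[:,:2]
print("block",(b-t)@R*1000,((b-t)@R).mean(0)*1000)
b=ray("top",T([(50,124),(330,195)]),.035)[:,:2];f=(b-t)@R*1000;print("handle",f,np.degrees(np.arctan2(*(f[0]-f[1])[::-1])))
s=ctrl.get_state();print(s['time'],s['wrist_force'],s['dq'])
print(ctrl.finish_job())
E
```

```text
block [[ 39.1612  14.4062]
 [ 83.001   14.1621]
 [ 84.173  -15.8301]
 [ 39.1863 -15.5459]] [61.3804 -0.7019]
handle [[-190.98      0.8136]
 [ -74.6229    1.3785]] -179.72180328878946
8.8 [-0.4987 -0.459  -0.0839] [ 0.6457 -0.2255  0.4914  0.2547 -0.2468  0.0937 -0.5574]
the job is handed in; nothing more can be done
None
```

I pushed the grey block sideways with the closed fingers until its long side lay flat on the fence. Then I swept the red handle round past its dead point, where it snapped locked. I backed the arm clear and handed the job in at 8.8 s.

- **Block:** in the last pictures it lies flat against the fence and the end stop, with the plunger pad on its end. The top camera put its centre at about (61, -1) mm in the fixture. The seat is (63, 0), so the 2 mm difference is within measuring error.
- **Handle:** it measured -179.7° in the fixture, the same as the locked position, and it stayed there after the fingers left.
- **Other objects:** the knob, bush, screwdriver and purple look-alike look unmoved in the top view.
- **Forces:** the highest wrist force I read was about 10 N, during the push against the fence.
- **Disagreements:** the plate came out about 2% too long in the first top-camera fit. The scene-camera fit of the plate was off by up to 9 mm, so I used the top fit. I did not measure the plunger's 10 N holding force directly.

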